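# Hang the spice rack on its stand and fill it

## Robot

A 6-joint arm with a two-finger parallel gripper is mounted at the origin on a cart in front of the work surface, level with it; the furniture and walls round the work are solid. World frame = base frame: x ahead of the robot, y to its left, z up, the work surface at z = 0. Lengths are in m, angles in rad, forces in N, time in s.
With the tool pointing down it reaches from about 0.325 to 0.775 m from the base axis. Payload 5.5 kg.
Tool frame: the origin (TCP) lies midway between the tips of the shut fingers; the grasp point (between the pads) lies 19 mm behind it; z points along the fingers, y is the line along which they close (so a half turn about z gives the same grasp; the last joint's range is limited). The gripper opens to 88 mm and grips with 3 to 60 N. Pads are 20 mm wide; open, the fingers measure 115 mm over their backs; the gripper's body (75 mm by 178 mm) begins 61 mm behind the grasp point.
Start: joints at [1.134, 0.091, 1.231, -0, 1.82, -0.057], TCP at [0.222, 0.557, 0.223] pointing down, gripper open.
Joint ranges: [-2.87, 2.87], [-0.86, 2.18], [0.17, 2.46], [-1.51, 4.65], [0.06, 2.69], [-2.65, 2.65]. Speed limits (rad/s): [2.57, 2.57, 3.01, 3.14, 3.14, 3.14].

## Interface

Orientations are given as a rotation vector (axis times angle).
In Python, from cell import ctrl gives the robot as it stands.
- The arm moves only by the tool shift_gripper, called in YAML: its name, and indented under it one key for each argument. Schema: {"type":"object","properties":{"increments":{"type":"array","items":{"type":"object","properties":{"x":{"type":"number"},"y":{"type":"number"},"z":{"type":"number"},"twist":{"type":"number"}},"additionalProperties":false},"minItems":1,"maxItems":8},"finger_gap":{"type":"number"},"only":{"type":"string"},"quiet":{"type":"boolean"},"lines":{"type":"string"}},"required":["increments"],"additionalProperties":false}. increments is a list of rows, 1 to 8 of them, each an object with the fields x, y, z (the shift in units of 100 mm), twist (a turn about the tool's z in units of 0.25 rad); a field left out counts as zero; each row is the pose to reach, as a shift and turn from the pose commanded when the call began, along the tool's axes at that moment; what a row does not reach only later rows make up. A row lasts 1/10 s, in which the tool goes at most 0.05 m and 0.15 rad, less where a joint would pass 70% of its speed; a pose out of reach is approached as far as the arm can. finger_gap is the opening from 0.0 (shut) to 1.0 (fully open), set as the call begins (left out keeps the last). The fingers move at their own pace and stop on an object; the grip force is fixed at half the most. Time passes only in rows, so rows that do not move let the fingers close. The tool returns the time, the measured TCP pose, the force, the opening and the grip force at its end. only (a regular expression) keeps the lines of the reply that match it, lines (a string "A,B") keeps lines A to B, and quiet returns only ok. Input that does not fit is refused with a message, and nothing moves.
- ctrl.read_state(): the state, without advancing time (a new reading comes with each control period).
- ctrl.camera(name): name is "side" or "top"; returns the picture (420x560x3 uint8, red, green, blue); there is no depth.
- ctrl.camera_params(name): a dict with "vfov" (degrees; the focal length in pixels is half the picture's height over the tangent of half this angle, whatever the lens; pixels are square), "cx", "cy" (the principal point, pixels), "k1" (the pictures are not rectified: a ray, as slopes to the right and down, at radius r is drawn at 1 + k1 r^2 times it, then the intrinsics apply), "camera_from_world" (4x4, takes a point from world to camera coordinates). Camera axes: x right, y down, z forward; pixel columns grow to the right and rows downward; lengths in m; the calibration is good to about 2 mm. A picture is of the moment at which its call begins. camera_params takes no time and is no camera call.
- ctrl.job_done(): hands the job in; it is judged then, once.
The state is a dict: "clock": time; "joints": joint angles; "joint_vel": joint speeds; "joint_torque": joint torques, N m; "ee_pos": TCP position; "eef_rot": TCP orientation; "ft_force": force on the tool from outside, world axes, zero at the start; "torque": the same for the moment, N m; "width": opening from 0.0 (shut) to 1.0 (fully open); "grip_force": force on a finger pad.
Only numpy, scipy, OpenCV 4.12 (cv2) and the standard library are available. Lean on these libraries where they do the work, as an engineer would, in place of code of your own. Each camera call takes 0.05 s, during which the arm holds its last target. There are 200 camera calls.

## Task

Hang the empty wooden spice rack on the two headed studs of the steel stand, so that both keyholes have dropped fully onto the studs and it hangs by itself with its back to the posts. Then put the two red-capped spice jars into the hung rack, side by side and upright on its floor, setting them down gently. Leave everything else where it stands.

Things in the scene. Friction and masses are not known exactly. Their poses are not given: they have to be found in the camera images.
- stand: fixed dark steel stand: foot plate 112 x 190 x 8; two upright posts, 26 wide (y) and 20 deep, centres at y +-55, tops at z 262, front faces at x +30; between them cross bars below z 168, above that 84 of open space. Origin on the worktop under the plate (plate x -62 to +50), z up; its front looks to its own -x, towards the robot. One headed stud on each post points to -x
- stud_left (a point): middle of the shank of the stud on the stand's +y post, 5.5 in front of the post face, 249 above the worktop; axes as the stand's. Stud: shank 8 diameter, free for 11 between post and head, then a rounded head 16 diameter, 6 thick (17 long in all, along -x)
- stud_right (a point): the same point of the equal stud on the stand's -y post, 110 from the left one
- rack: loose light-wood spice rack, 0.2 to 0.4 kg, standing on its floor; origin at the centre of its underside, z up, open front to its own -x. 80 deep (x +-40), 170 wide (y). Back board x +30 to +38, 145 high; its upper edge can be pinched in the middle, front to back, from above. Floor top at z 6; inside x -34 to +30, y +-79; cheeks up to z 44, front rail up to z 41
- keyhole_left (a point): seat of the stud in the rack's +y keyhole: mid-thickness of the board (x +34, y +55, z 129); axes as the rack's. Keyhole: round entry 20 wide, centred 22 below the seat, and a slot 11 wide from it up to 4 above the seat. Pass both entries over the heads towards the stand's +x, then lower by 22; board has 3 play between head and post
- keyhole_right (a point): the same seat in the equal keyhole at y -55. Rightly hung, each seat lies at its stud point, the rack's axes along the stand's, its origin 120 above the worktop
- spice_jar_1: glass spice jar with red cap, 45 diameter, 106 high, 0.08 to 0.15 kg, standing upright; origin at the centre of its underside, z up. The cap (45 diameter) takes the upper 21
- spice_jar_2: the second spice jar, same shape and size
- salt_shaker: bystander: salt shaker, 44 diameter, 90 high, grey top; origin under its centre
- glass: bystander: whitish clear drinking glass with a waist, 63 diameter, 88 high; origin under its centre
- mandarin: bystander: mandarin, 62 diameter, 60 high; origin under its centre
- oil_bottle: bystander: tall oil bottle, 61 diameter, 271 high; origin under its centre
- vinegar_bottle: bystander: tall vinegar bottle, 62 diameter, 238 high; origin under its centre
- pepper_mill: bystander: wooden pepper mill, 58 diameter, 160 high; origin under its centre
- lemon: bystander: lemon, 78 x 55 x 56, lying; origin under its centre
- tin: bystander: small food tin, 57 diameter, 72 high, standing on the stand's foot plate between the posts' front and the robot, below the place of the rack; origin under its centre

How it is judged:
By the outcome, as a careful person would: the job done as asked, in the order asked, and still so for the second after the job is handed in, with the robot touching nothing.
It also fails if it takes over 69 s, if anything falls off the work surface, if the arm or the gripper's body presses on something with over 40 N, if the wrist force passes 120 N, or if a joint passes its speed limit or range.

## Working session

There is one attempt and no reset: what is moved stays moved. The work goes in short steps, Python scripts to look and compute and a tool call to move; the robot and the scene stay as the last step left them, time stands still between calls to the robot, and variables do not carry over. Pictures are saved under pics/ and viewed, at most 10 in all, crops included, and the job is handed in when it is done.

```bash
ls; mkdir -p pics
```

Run:
```python
from cell import ctrl
import cv2,json
for n in("side","top"):
    im=ctrl.camera(n); cv2.imwrite(f"pics/{n}0.png",cv2.cvtColor(im,cv2.COLOR_RGB2BGR))
    print(n,ctrl.camera_params(n))
print(ctrl.read_state())
```

```text
cell.py
pics
side {'vfov': 53.625812604220556, 'cx': 280.4592513078654, 'cy': 215.1875398374109, 'k1': -0.12886637969117412, 'camera_from_world': array([[ 0.97391341, -0.22587099, -0.02179388, -0.48852377],
       [-0.16329775, -0.63092669, -0.75846249,  0.23070164],
       [ 0.15756433,  0.74223568, -0.65135219,  1.07633226],
       [ 0.        ,  0.        ,  0.        ,  1.        ]])}
top {'vfov': 51.90857589653217, 'cx': 280.5065871837286, 'cy': 211.8348779508861, 'k1': -0.004888365025797463, 'camera_from_world': array([[-0.02505773, -0.99947579,  0.02050006,  0.02245251],
       [-0.99652487,  0.02334375, -0.07995781,  0.54206582],
       [ 0.07943734, -0.02243238, -0.99658743,  1.26158245],
       [ 0.        ,  0.        ,  0.        ,  1.        ]])}
{'clock': 0.1, 'joints': array([ 1.13434828e+00,  9.17707098e-02,  1.23173313e+00,  2.18378773e-05,
        1.81982254e+00, -5.67492043e-02]), 'joint_vel': array([ 0.00126142, -0.00155201, -0.00391345,  0.001769  , -0.00089318,
        0.00065153]), 'joint_torque': array([ 4.33437119e-03, -4.47853911e+01, -4.07571387e+01,  6.99705002e-02,
        2.83653557e-02, -1.59532447e-04]), 'ee_pos': array([0.22229401, 0.55701542, 0.22164593]), 'eef_rot': array([-5.92760945e-01, -3.08471133e+00,  2.63245142e-03]), 'ft_force': array([-0.18675741, -0.87937457,  0.36990012]), 'torque': array([ 0.03928814, -0.04235084, -0.01015324]), 'grip_force': 0.0, 'width': 0.9937157894431972}
```
View pics/side0.png

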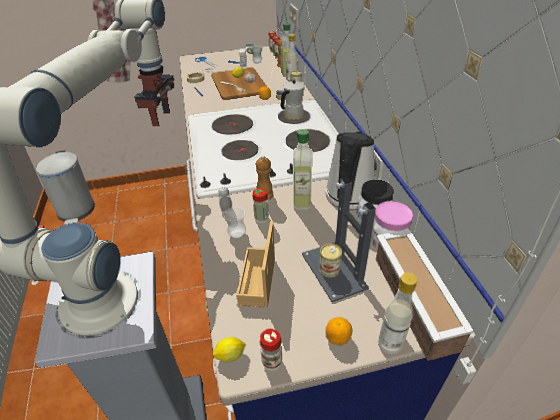

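View pics/top0.png

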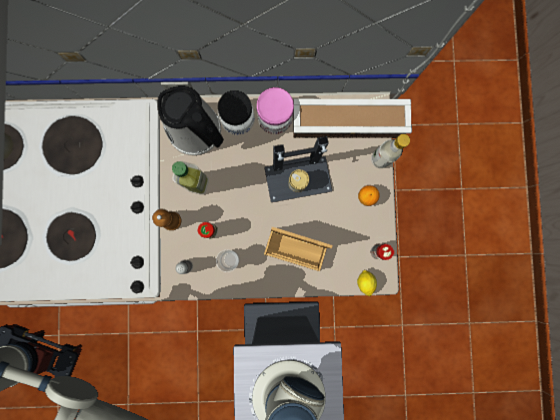

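Side view: rack at about (258,270), stand at (345,230), red jars at (261,205) and (270,350). The top view shows the same items. I'll zoom in next.

Create h.py:
```python
import numpy as np, cv2
from scipy.spatial.transform import Rotation as R
from scipy.optimize import least_squares, minimize
P={}
def prm(n):
    if n not in P:
        from cell import ctrl
        P[n]=ctrl.camera_params(n)
    return P[n]
def proj(n,X):
    p=prm(n); T=p["camera_from_world"]; f=210/np.tan(np.radians(p["vfov"]/2))
    c=np.atleast_2d(X)@T[:3,:3].T+T[:3,3]; s=c[:,:2]/c[:,2:]
    s=s*(1+p["k1"]*(s**2).sum(1,keepdims=True))
    return s*f+[p["cx"],p["cy"]]
def grab(n,fn=None):
    from cell import ctrl
    im=cv2.cvtColor(ctrl.camera(n),cv2.COLOR_RGB2BGR)
    if fn: cv2.imwrite(fn,im)
    return im
def box(a,b): return np.array([[x,y,z] for x in(a[0],b[0]) for y in(a[1],b[1]) for z in(a[2],b[2])],float)
def pose(X,x,y,yaw,z=0): return X@R.from_euler('z',yaw).as_matrix().T+[x,y,z]
def mask(n,parts,ss=4):  # parts: list of convex point sets (world) -> soft mask
    m=np.zeros((420*ss,560*ss),np.uint8)
    for X in parts:
        h=cv2.convexHull(((proj(n,X)+.5)*ss-.5).round().astype(np.int32)); cv2.fillConvexPoly(m,h,255)
    return cv2.resize(m,(560,420),interpolation=cv2.INTER_AREA)/255.
def cyl(r,z0,z1): 
    t=np.linspace(0,2*np.pi,40); c=np.c_[r*np.cos(t),r*np.sin(t)]
    return np.vstack([np.c_[c,0*t+z0],np.c_[c,0*t+z1]])
RACK=[box((-.040,-.085,0),(.038,.085,.006)),box((.030,-.085,0),(.038,.085,.145)),
 box((-.040,-.085,0),(-.034,.085,.041)),box((-.040,-.085,0),(.038,-.079,.044)),box((-.040,.079,0),(.038,.085,.044))]
```

Run:
```python
import cv2
from h import *
s=cv2.imread("pics/side0.png");t=cv2.imread("pics/top0.png")
def z(im,x0,x1,y0,y1,k): return cv2.resize(im[y0:y1,x0:x1],None,fx=k,fy=k,interpolation=cv2.INTER_CUBIC)
cv2.imwrite("pics/c1.png",z(s,300,400,125,305,3.3) if 0 else z(s,230,380,125,310,3.2))
a=z(t,255,345,130,220,6); cv2.imwrite("pics/c2.png",a)
# rack colour stats
print(cv2.cvtColor(s,cv2.COLOR_BGR2HSV)[[285,260,270],[258,270,245]], cv2.cvtColor(t,cv2.COLOR_BGR2HSV)[[245,262],[300,290]], cv2.cvtColor(t,cv2.COLOR_BGR2HSV)[[210,280],[250,300]],cv2.cvtColor(s,cv2.COLOR_BGR2HSV)[[300,280],[300,220]])
```

```text
[[ 19 123 226]
 [ 17 109  82]
 [ 18 126 222]] [[ 18 133 195]
 [ 17  88 192]] [[ 18  41 192]
 [ 18  44 115]] [[ 17  43 215]
 [ 18  39 130]]
```

View pics/c1.png

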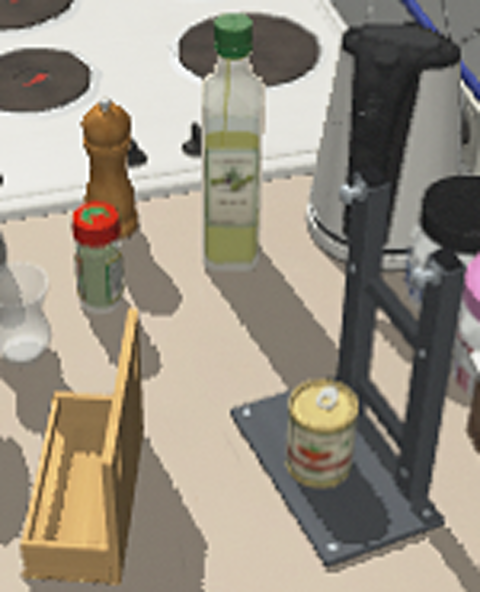

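View pics/c2.png

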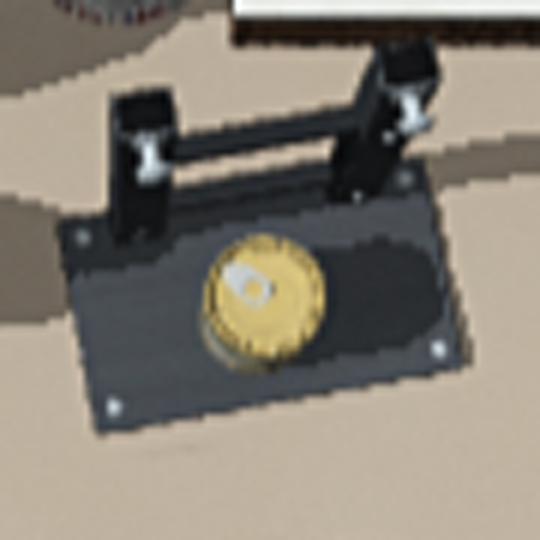

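Crops: stud heads are visible at c1 (352,190) and (424,275), and at c2 (150,152) and (412,108). Plate corners in c2 are (97,434), (468,362), (60,222) and (428,158). Next: fit poses.

Create fit.py:
```python
from h import *
s=cv2.imread("pics/side0.png");t=cv2.imread("pics/top0.png")
c1=lambda u,v:((u+.5)/3.2-.5+230,(v+.5)/3.2-.5+125)
c2=lambda u,v:((u+.5)/6-.5+255,(v+.5)/6-.5+130)
obs=[("top",(-.062,.095,.004),c2(97,434)),("top",(-.062,-.095,.004),c2(468,362)),("top",(.05,.095,.008),c2(60,222)),("top",(.05,-.095,.008),c2(428,158)),
("top",(.014,.055,.249),c2(150,152)),("top",(.014,-.055,.249),c2(412,108)),
("side",(-.062,.095,.008),c1(233,412)),("side",(-.062,-.095,.004),c1(330,568)),("side",(.05,-.095,.004),c1(442,520)),("side",(.014,.055,.249),c1(352,190)),("side",(.014,-.055,.249),c1(424,275))]
def res(q):
    return np.array([proj(n,pose(np.array([X]),*q))[0]-o for n,X,o in obs])
r=least_squares(lambda q:res(q).ravel(),[.6,-.02,-.1],loss='soft_l1')
print("stand",r.x.round(4));print(res(r.x).round(1).tolist())
for n in("top","side"):
    o2=[o for o in obs if o[0]==n]
    rr=least_squares(lambda q:np.array([proj(a,pose(np.array([X]),*q))[0]-o for a,X,o in o2]).ravel(),r.x,loss='soft_l1'); print(n,rr.x.round(4))
def hsv(im): return cv2.cvtColor(im,cv2.COLOR_BGR2HSV)
def fitmask(ms,parts,q0,sc=(.003,.003,.02)):
    def cost(q): 
        return sum((np.abs(mask(n,[pose(X,*q) for X in parts])-m)*w).sum() for n,m,w in ms)
    best=None
    q0=np.array(q0,float)
    for k in(4,1.5,.6):
        S=np.vstack([q0]+[q0+k*np.eye(len(q0))[i]*sc[i] for i in range(len(q0))])
        o=minimize(cost,q0,method="Nelder-Mead",options=dict(initial_simplex=S,xatol=1e-5,fatol=.05,maxiter=150)); q0=o.x
    return q0,o.fun
if __name__=="__main__":
    def wm(im,x0,x1,y0,y1):
        h=hsv(im); m=((h[...,0]>12)&(h[...,0]<24)&(h[...,1]>75)).astype(float); w=np.zeros_like(m); w[y0:y1,x0:x1]=1; return m*w,w
    ms=[("side",*wm(s,228,285,218,315)),("top",*wm(t,258,340,222,278))]
    for n,sel in(("both",ms),("side",ms[:1]),("top",ms[1:])):
        q,f=fitmask(sel,RACK,[.4,-.02,-.25]); print("rack",n,q.round(4),f,[m.sum() for _,m,_ in sel])
    def rm(im,x0,x1,y0,y1):
        h=hsv(im); m=(((h[...,0]<8)|(h[...,0]>172))&(h[...,1]>130)&(h[...,2]>60)).astype(np.uint8); w=np.zeros_like(m); w[y0:y1,x0:x1]=1; m=m*w
        m=cv2.morphologyEx(np.pad(m,8),cv2.MORPH_CLOSE,cv2.getStructuringElement(2,(13,13)))[8:-8,8:-8]
        return m.astype(float),w.astype(float)
    for nm,q0,a,b in(("jarA",(.45,.2),(248,275,182,206),(192,220,218,242)),("jarB",(.4,-.28),(255,288,322,352),(372,398,238,264))):
        ms=[("side",*rm(s,*a)),("top",*rm(t,*b))]
        for n,sel in(("both",ms),("side",ms[:1]),("top",ms[1:])):
            q,f=fitmask(sel,[cyl(.0225,.085,.106)],q0); print(nm,n,q.round(4),round(f,1),[m.sum() for _,m,_ in sel])
```

```bash
python3 fit.py; python3 -c "
from h import *
for n in('side','top'):
  T=prm(n)['camera_from_world'];print(-T[:3,:3].T@T[:3,3])"
```

```text
stand [ 0.6528 -0.0449  0.1643]
[[-0.4, -0.5], [-0.7, -0.1], [-1.1, -1.4], [-1.1, -2.1], [0.7, 3.1], [0.6, 2.4], [0.2, -1.2], [0.7, -0.4], [3.1, 0.8], [-1.1, 1.8], [-0.7, 1.4]]
top [ 0.6528 -0.0457  0.1655]
side [ 0.6533 -0.0429  0.1588]
rack both [ 0.4303 -0.03   -0.3193] 162.23921568627452 [np.float64(2001.0), np.float64(1741.0)]
rack side [ 0.4299 -0.0284 -0.3192] 62.8 [np.float64(2001.0)]
rack top [ 0.4315 -0.0311 -0.3232] 52.258823529411764 [np.float64(1741.0)]
[ 0.34386133 -0.76367973  0.86540309]
[0.44052792 0.03808719 1.30015933]Traceback (most recent call last):
  File "fit.py", line 38, in <module>
    q,f=fitmask(sel,[cyl(.0225,.085,.106)],q0); print(nm,n,q.round(4),round(f,1),[m.sum() for _,m,_ in sel])
        ~~~~~~~^^^^^^^^^^^^^^^^^^^^^^^^^^^^^^^
  File "fit.py", line 23, in fitmask
    o=minimize(cost,q0,method="Nelder-Mead",options=dict(initial_simplex=S,xatol=1e-5,fatol=.05,maxiter=150)); q0=o.x
    res = _minimize_neldermead(fun, x0, args, callback, bounds=bounds,
                               **options)
    fsim[k] = func(sim[k])
              ~~~~^^^^^^^^
    fx = function(np.copy(x), *(wrapper_args + args))
  File "fit.py", line 18, in cost
    return sum((np.abs(mask(n,[pose(X,*q) for X in parts])-m)*w).sum() for n,m,w in ms)
  File "fit.py", line 18, in <genexpr>
    return sum((np.abs(mask(n,[pose(X,*q) for X in parts])-m)*w).sum() for n,m,w in ms)
                               ~~~~^^^^^^
TypeError: pose() missing 1 required positional argument: 'yaw'
```

Create fit2.py:
```python
from fit import *
STAND=[box((-.062,-.095,0),(.05,.095,.008))]+[box((.03,y-.013,0),(.05,y+.013,.262)) for y in(-.055,.055)]
def dm(im,x0,x1,y0,y1,ex):
    h=hsv(im).astype(int); b=im.astype(int)
    m=((h[...,2]<100)&(b[...,0]>=b[...,2]-3)).astype(float); w=np.zeros((420,560),np.uint8); w[y0:y1,x0:x1]=1
    for e in ex: cv2.fillPoly(w,[np.array(e).round().astype(np.int32)],0)
    return m*w,w.astype(float)
e2=[[c2(*p) for p in[(170,60),(372,40),(335,200),(172,235)]],[c2(*p) for p in[(195,225),(335,225),(335,380),(195,380)]],[c2(*p) for p in[(135,130),(170,130),(170,185),(135,185)]],[c2(*p) for p in[(385,90),(440,90),(440,140),(385,140)]]]
e1=[[c1(*p) for p in[(384,190),(434,270),(408,500),(360,400)]],[c1(*p) for p in[(280,372),(362,372),(362,492),(280,492)]],[c1(*p) for p in[(330,0),(479,0),(479,240),(395,240),(385,175),(340,172)]],[c1(*p) for p in[(462,225),(479,225),(479,460),(462,460)]],[c1(*p) for p in[(405,170),(440,170),(440,300),(405,300)]],[c1(*p) for p in[(335,170),(370,170),(370,210),(335,210)]]]
if __name__=="__main__":
    ms=[("side",*dm(s,298,378,150,308,e1)),("top",*dm(t,258,340,132,210,e2))]
    for n,sel in(("side",ms[:1]),("top",ms[1:]),("both",ms)):
        q,f=fitmask(sel,STAND,[.653,-.045,.164]); print("stand",n,q.round(4),f,[m.sum() for _,m,_ in sel])
    def rm(im,x0,x1,y0,y1):
        h=hsv(im); m=(((h[...,0]<8)|(h[...,0]>172))&(h[...,1]>130)&(h[...,2]>60)).astype(np.uint8); w=np.zeros_like(m); w[y0:y1,x0:x1]=1; m=m*w
        m=cv2.morphologyEx(np.pad(m,8),cv2.MORPH_CLOSE,cv2.getStructuringElement(2,(13,13)))[8:-8,8:-8]
        return m.astype(float),w.astype(float)
    for nm,q0,a,b in(("jarA",(.45,.2,0),(248,275,182,206+15),(192,220,218,242)),("jarB",(.4,-.28,0),(255,288,322,352),(372,398,238,264))):
        for n,sel in(("both",[("side",*rm(s,*a)),("top",*rm(t,*b))]),("side",[("side",*rm(s,*a))]),("top",[("top",*rm(t,*b))])):
            qq,f=fitmask(sel,[cyl(.0225,.085,.106)],q0); print(nm,n,qq.round(4),round(f,1),[m.sum() for _,m,_ in sel])
    out=[]
    for n,im,(x0,x1,y0,y1),k in(("side",s,(230,380,125,310),3.2),("top",t,(255,345,130,220),4)):
        k=3.2 if n=="side" else 3.5
        v=cv2.resize(im[y0:y1,x0:x1],None,fx=k,fy=k,interpolation=cv2.INTER_CUBIC)
        T=lambda uv:(((uv-[x0,y0]+.5)*k-.5)*8).round().astype(np.int32)
        for X in STAND+[pose(X,0,0,0) for X in []]:
            p=T(proj(n,pose(X,*q)))
            for i in range(8):
                for j in range(i):
                    if bin(i^j).count("1")==1: cv2.line(v,tuple(map(int,p[i])),tuple(map(int,p[j])),(0,0,255),1,cv2.LINE_AA,3)
        for y in(.055,-.055):
            h=np.array([[.030,y,.249],[.019,y,.249],[.013,y,.249]]); 
            for pp in T(proj(n,pose(h,*q))): cv2.circle(v,tuple(map(int,pp)),8,(0,255,255),-1,cv2.LINE_AA,3)
        out.append(v)
    H=max(o.shape[0] for o in out); cv2.imwrite("pics/ov.png",np.hstack([np.pad(o,((0,H-o.shape[0]),(0,0),(0,0))) for o in out])[:, :800])
```

```bash
python3 fit2.py
```

```text
stand [ 0.6528 -0.0449  0.1643]
[[-0.4, -0.5], [-0.7, -0.1], [-1.1, -1.4], [-1.1, -2.1], [0.7, 3.1], [0.6, 2.4], [0.2, -1.2], [0.7, -0.4], [3.1, 0.8], [-1.1, 1.8], [-0.7, 1.4]]
top [ 0.6528 -0.0457  0.1655]
side [ 0.6533 -0.0429  0.1588]
stand side [ 0.6489 -0.04    0.1438] 673.9960784313724 [np.float64(1644.0)]
stand top [ 0.6499 -0.0459  0.1646] 153.3607843137255 [np.float64(1673.0)]
stand both [ 0.649  -0.0424  0.1524] 909.2235294117647 [np.float64(1644.0), np.float64(1673.0)]
jarA both [0.426 0.212 0.08 ] 382.0 [np.float64(175.0), np.float64(207.0)]
jarA side [ 0.4909  0.2229 -0.3405] 20.2 [np.float64(175.0)]
jarA top [0.426 0.212 0.08 ] 207.0 [np.float64(207.0)]
jarB both [ 0.4173 -0.2768 -0.0084] 62.7 [np.float64(389.0), np.float64(220.0)]
jarB side [ 0.4168 -0.2767 -0.0064] 32.9 [np.float64(389.0)]
jarB top [ 0.4188 -0.2778 -0.0022] 20.3 [np.float64(220.0)]
```

View pics/ov.png

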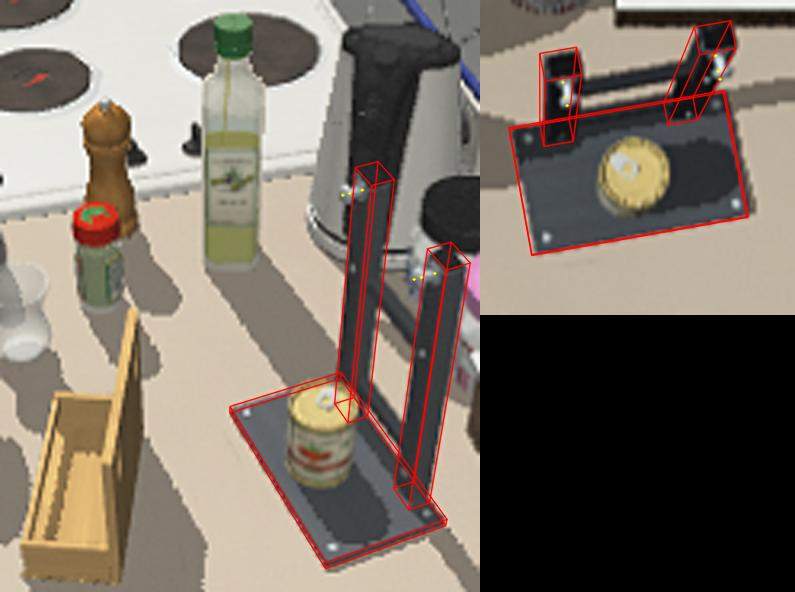

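```bash
sed -i 's/<100)&(b\[...,0\]>=b\[...,2\]-3)/<125)\&(b[...,0]>=b[...,2]-1)/; s/(.45,.2,0)/(.49,.22,0)/; s/hsv(im)\[...,2\]//' fit2.py
sed -i "s/for n,sel in((\"side\",ms\[:1\]),/cv2.imwrite('pics\/m.png',np.hstack([(ms[0][1]*255-ms[0][2]*60+60)[125:310,230:380],np.zeros((185,5)),np.pad((ms[1][1]*255-ms[1][2]*60+60)[130:220,255:345],((0,95),(0,0)))]))\n    for n,sel in((\"side\",ms[:1]),/" fit2.py
python3 fit2.py | tail -9; python3 -c "
import cv2
a=cv2.imread('pics/m.png');b=cv2.imread('pics/ov.png')
a=cv2.resize(a,None,fx=1.5,fy=1.5)
b[320:320+a.shape[0]-10,425:425+a.shape[1]]=a[:-10][:, :375];cv2.imwrite('pics/ov2.png',b)"
```

```text
stand side [ 0.6491 -0.0404  0.1356] 173.50588235294117 [np.float64(2136.0)]
stand top [ 0.6508 -0.0452  0.1646] 150.5686274509804 [np.float64(1666.0)]
stand both [ 0.6493 -0.0434  0.1545] 409.0980392156863 [np.float64(2136.0), np.float64(1666.0)]
jarA both [0.4913 0.2215 0.0658] 46.1 [np.float64(175.0), np.float64(207.0)]
jarA side [0.4909 0.2224 0.0959] 20.0 [np.float64(175.0)]
jarA top [0.492  0.2208 0.0296] 23.3 [np.float64(207.0)]
jarB both [ 0.4173 -0.2768 -0.0084] 62.7 [np.float64(389.0), np.float64(220.0)]
jarB side [ 0.4168 -0.2767 -0.0064] 32.9 [np.float64(389.0)]
jarB top [ 0.4188 -0.2778 -0.0022] 20.3 [np.float64(220.0)][ WARN:0@0.540] global loadsave.cpp:1063 imwrite_ Unsupported depth image for selected encoder is fallbacked to CV_8U.
```

View pics/ov2.png

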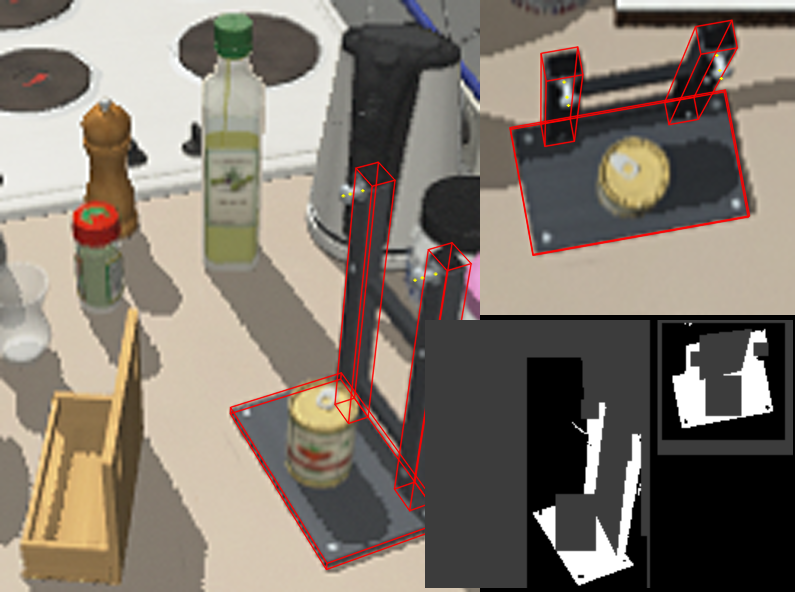

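Overlay: the plate fits well in both views, but the side mask is clipped at the posts. I'll use the averaged stand pose (0.652, -0.044, 0.164). Next I'll plan the grasp.

Create go.py:
```python
import sys; from h import *
from cell import ctrl
# go.py x y z phi : phi = world angle of tool y (mod pi)
def plan(x,y,z,phi,turn=True):
    s=ctrl.read_state(); M=R.from_rotvec(s["eef_rot"]).as_matrix()
    d=M.T@(np.array([x,y,z])-s["ee_pos"]); cur=np.arctan2(M[1,1],M[0,1])
    a=(cur-phi+np.pi/2)%np.pi-np.pi/2  # tool z down: +turn lowers world angle
    print("t",round(s["clock"],2),"pos",s["ee_pos"].round(4),"phi",cur.round(4),"tool z",M[:,2].round(4),"j6",s["joints"][5].round(3),"F",s["ft_force"].round(1),"w",round(s["width"],3),"g",round(s["grip_force"],1))
    print("shift",d.round(4),"turn",a.round(4))
if __name__=="__main__": plan(*map(float,sys.argv[1:5]))
```

```bash
python3 go.py .4626 -.0407 .20 -.3193
```

Run:
```python
from h import *
def inv(n,uv,z): return least_squares(lambda q:(proj(n,np.array([[q[0],q[1],z]]))[0]-uv),[.5,0]).x.round(3)
print("oil",inv("side",(302.5,206),0),inv("top",(182,170),.27)); print("mill",inv("side",(269,196),0),inv("top",(157,219),.155))
print("glass",inv("top",(228,259),.09),"salt",inv("top",(183,266),.09),"vin",inv("top",(405,142),.235),"mand",inv("top",(369,195),.04))
print("pink",inv("top",(275,107),.2), "kettle",inv("top",(180,110),.25))
```

```text
t 0.1 pos [0.2223 0.557  0.2216] phi 1.1911 tool z [-8.0e-04 -1.6e-03 -1.0e+00] j6 -0.057 F [-0.2 -0.9  0.4] w 0.994 g 0.0
shift [-0.4447 -0.466   0.0224] turn 1.5104
oil [0.634 0.249] [0.629 0.249]
mill [0.538 0.329] [0.52  0.339]
glass [0.409 0.16 ] salt [0.393 0.285] vin [ 0.695 -0.305] mand [ 0.585 -0.253]
pink [0.803 0.021] kettle [0.783 0.257]
```

Careful with the scale: shifts go in units of 100 mm and turns go in units of 0.25 rad. That gives: -0.466 m is -4.66, -0.4447 m is -4.447, 1.51 rad is 6.04.

shift_gripper:
  increments:
    - {"x":-4.447, "y":-4.66, "twist":6.04}
    - {"x":-4.447, "y":-4.66, "twist":6.04}
    - {"x":-4.447, "y":-4.66, "twist":6.04}
    - {"x":-4.447, "y":-4.66, "twist":6.04}
    - {"x":-4.447, "y":-4.66, "twist":6.04}
    - {"x":-4.447, "y":-4.66, "twist":6.04}
    - {"x":-4.447, "y":-4.66, "twist":6.04}
    - {"x":-4.447, "y":-4.66, "twist":6.04}
  finger_gap: 1.0

```text
clock: 0.9
ee_pos: [0.3717, 0.1842, 0.2224]
eef_rot: [2.238, 2.205, 0.0]
ft_force: [0.9, -0.1, -0.0]
width: 1.001
grip_force: 0.0
```

```bash
python3 go.py .4626 -.0407 .20 -.3193
```

```text
t 0.9 pos [0.3717 0.1842 0.2224] phi -0.0148 tool z [ 1.e-04 -0.e+00 -1.e+00] j6 0.393 F [ 0.9 -0.1 -0. ] w 1.001 g 0.0
shift [-0.2235  0.0942  0.0224] turn 0.3045
```

Scaled: -0.2235 m is -2.235, 0.0942 m is 0.942, 0.3045 rad is 1.218.

shift_gripper:
  increments:
    - {"x":-2.235, "y":0.942, "z":0.224, "twist":1.218}
    - {"x":-2.235, "y":0.942, "z":0.224, "twist":1.218}
    - {"x":-2.235, "y":0.942, "z":0.224, "twist":1.218}
    - {"x":-2.235, "y":0.942, "z":0.224, "twist":1.218}
    - {"x":-2.235, "y":0.942, "z":0.224, "twist":1.218}
    - {"x":-2.235, "y":0.942, "z":0.224, "twist":1.218}
    - {"x":-2.235, "y":0.942, "z":0.224, "twist":1.218}

```text
clock: 1.6
ee_pos: [0.4635, -0.0387, 0.1995]
eef_rot: [-2.542, -1.843, 0.002]
ft_force: [0.1, 1.6, 0.9]
width: 1.004
grip_force: 0.0
```

```bash
python3 go.py .4626 -.0407 .118 -.3193
```

```text
t 1.6 pos [ 0.4635 -0.0387  0.1995] phi -0.3158 tool z [-1.9e-03  7.0e-04 -1.0e+00] j6 0.159 F [0.1 1.6 0.9] w 1.004 g 0.0
shift [-0.0022 -0.0001  0.0815] turn 0.0035
```

Scaled: 0.0815 m is 0.815, 0.08 m is 0.8.

shift_gripper:
  increments:
    - {}
    - {"z":0.4}
    - {"z":0.8}
    - {"z":0.815}
    - {"z":0.815}

```text
clock: 2.1
ee_pos: [0.4634, -0.037, 0.1192]
eef_rot: [-2.539, -1.85, 0.001]
ft_force: [1.5, 0.2, -0.2]
width: 0.999
grip_force: 0.0
```

```bash
python3 go.py .4626 -.0407 .118 -.3193
```

```text
t 2.1 pos [ 0.4634 -0.037   0.1192] phi -0.3115 tool z [-8.e-04  3.e-04 -1.e+00] j6 0.158 F [ 1.5  0.2 -0.2] w 0.999 g 0.0
shift [-0.0038  0.0004  0.0012] turn 0.0078
```

shift_gripper:
  increments:
    - {}
    - {}
    - {}
    - {}
    - {}
    - {}
    - {}
  finger_gap: 0.0

```text
clock: 2.8
ee_pos: [0.4638, -0.0383, 0.1187]
eef_rot: [-2.541, -1.847, 0.0]
ft_force: [0.2, -0.4, 0.4]
width: 0.404
grip_force: 0.0
```

```bash
python3 go.py .4626 -.0407 .118 -.3193
```

```text
t 2.8 pos [ 0.4638 -0.0383  0.1187] phi -0.3136 tool z [-1.e-04  0.e+00 -1.e+00] j6 0.158 F [ 0.2 -0.4  0.4] w 0.404 g 0.0
shift [-0.0027 -0.0004  0.0007] turn 0.0057
```

shift_gripper:
  increments:
    - {}
    - {}
    - {}
    - {}
    - {}
    - {}
    - {}
    - {}

```text
clock: 3.6
ee_pos: [0.4638, -0.0382, 0.1187]
eef_rot: [-2.541, -1.847, 0.0]
ft_force: [0.2, 0.1, 0.1]
width: 0.087
grip_force: 30.0
```

```bash
python3 go.py .4626 -.0407 .30 -.3193
```

```text
t 3.6 pos [ 0.4638 -0.0382  0.1187] phi -0.3135 tool z [-1.e-04 -0.e+00 -1.e+00] j6 0.158 F [0.2 0.1 0.1] w 0.087 g 30.0
shift [-0.0027 -0.0004 -0.1813] turn 0.0058
```

Scaled: -0.165 m is -1.65, -0.14 m is -1.4.

shift_gripper:
  increments:
    - {"z":-0.2}
    - {"z":-0.6}
    - {"z":-1}
    - {"z":-1.4}
    - {"z":-1.65}
    - {"z":-1.65}

```text
clock: 4.2
ee_pos: [0.4649, -0.0384, 0.2876]
eef_rot: [2.537, 1.845, 0.007]
ft_force: [0.3, 0.5, -3.3]
width: 0.092
grip_force: 30.0
```

```bash
python3 go.py .61 -.048 .285 .164
```

```text
t 4.2 pos [ 0.4649 -0.0384  0.2876] phi -0.3135 tool z [ 0.0067 -0.001  -1.    ] j6 0.158 F [ 0.3  0.5 -3.3] w 0.092 g 30.0
shift [0.0356 0.141  0.0036] turn -0.4775
```

shift_gripper:
  increments:
    - {"x":0.1, "y":0.35, "twist":-0.4}
    - {"x":0.18, "y":0.7, "twist":-0.88}
    - {"x":0.27, "y":1.05, "twist":-1.36}
    - {"x":0.356, "y":1.41, "twist":-1.91}
    - {"x":0.356, "y":1.41, "twist":-1.91}
    - {"x":0.356, "y":1.41, "twist":-1.91}

```text
clock: 4.8
ee_pos: [0.6088, -0.0478, 0.2794]
eef_rot: [-2.03, -2.39, 0.006]
ft_force: [-0.7, 0.0, -2.9]
width: 0.092
grip_force: 30.0
```

```bash
python3 go.py .6407 -.0431 .2607 .164
```

```text
t 4.8 pos [ 0.6088 -0.0478  0.2794] phi 0.1629 tool z [-6.8e-03  9.0e-04 -1.0e+00] j6 -0.297 F [-0.7  0.  -2.9] w 0.092 g 30.0
shift [-0.0005  0.0324  0.0185] turn -0.0011
```

Now measure the rack in hand relative to the stand (mask fit including pitch and z), with a look.

shift_gripper:
  increments:
    - {}
    - {}
    - {}
  quiet: true

```text
ok
```

Run:
```python
from h import *
s=grab("side","pics/side1.png");t=grab("top","pics/top1.png")
import go; go.plan(.6407,-.0431,.2607,.164)
a=cv2.resize(s[110:270,220:380],None,fx=3.5,fy=3.5,interpolation=cv2.INTER_CUBIC)[:, :440]
a=cv2.resize(s[110:270,250:390],None,fx=3.2,fy=3.2,interpolation=cv2.INTER_CUBIC)
b=cv2.resize(t[120:260,240:350],None,fx=3.1,fy=3.1,interpolation=cv2.INTER_CUBIC)
H=max(a.shape[0],b.shape[0]); cv2.imwrite("pics/v1.png",np.hstack([np.pad(o,((0,H-o.shape[0]),(0,0),(0,0))) for o in(a,b)])); print(a.shape,b.shape)
```

```text
t 5.2 pos [ 0.6084 -0.0478  0.2848] phi 0.1637 tool z [ 1.7e-03 -2.0e-04 -1.0e+00] j6 -0.298 F [ 0.4  0.3 -2.5] w 0.092 g 30.0
shift [-0.0006  0.0325  0.0241] turn -0.0003
(512, 448, 3) (434, 341, 3)
```

View pics/v1.png

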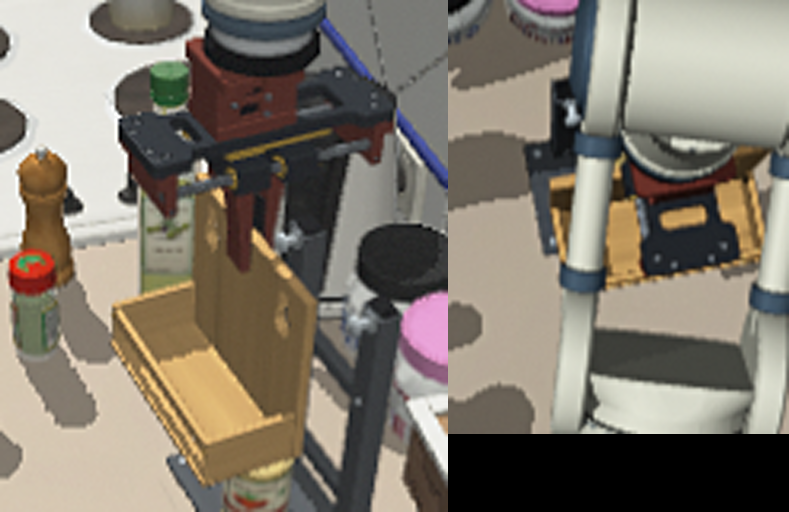

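Held level; in the side crop the right keyhole entry is at about (283,322), the left at (211,243), and the stud heads at about (350,326) and (283,238). I'll compare these with predictions.

Create cmp.py:
```python
from fit import *
import sys
s=cv2.imread("pics/side1.png")
k=lambda uv:((uv-[250,110]+.5)*3.2-.5).round(1)
bc=np.array([.6088,-.0505]); yaw=.1637; z=.1661
o=bc-.034*np.array([np.cos(yaw),np.sin(yaw)])
ent=np.array([[.030,y,.107] for y in(.055,-.055)])
print("entry pred",k(proj("side",pose(ent,*o,yaw,z))).tolist())
for q in((.652,-.044,.164),(.6508,-.0452,.1646)):
  print("head front pred",k(proj("side",pose(np.array([[.013,y,.249] for y in(.055,-.055)]),*q))).tolist())
  print("post top front corners",k(proj("side",pose(np.array([[.03,y,.262] for y in(.068,.042,-.042,-.068)]),*q))).tolist())
# in-hand rack fit in the side picture (x,y,yaw,z)
h=hsv(s); m=((h[...,0]>11)&(h[...,0]<24)&(h[...,1]>75)).astype(float); w=np.zeros((420,560),np.uint8); w[155:265,280:350]=1
w[148:200,300:338]=0; w[252:,318:345]=0
w=w.astype(float); m*=w
def cost(q): return (np.abs(mask("side",[pose(X,q[0],q[1],q[2],q[3]) for X in RACK])-m)*w).sum()
q0=np.array([*o,yaw,z]); print("start",q0.round(4),cost(q0))
for kk in(3,1,.5):
  S=np.vstack([q0]+[q0+kk*np.eye(4)[i]*[.003,.003,.02,.003][i] for i in range(4)])
  r=minimize(cost,q0,method="Nelder-Mead",options=dict(initial_simplex=S,maxiter=250,fatol=.05,xatol=1e-5)); q0=r.x
print("fit",q0.round(4),r.fun,m.sum())
```

```bash
python3 cmp.py | tail -7
```

```text
entry pred [[212.2, 236.7], [282.5, 323.0]]
head front pred [[281.9, 243.4], [355.1, 327.2]]
post top front corners [[294.2, 215.6], [310.7, 233.6], [368.0, 296.7], [387.1, 317.7]]
head front pred [[280.9, 244.5], [354.2, 328.5]]
post top front corners [[293.2, 216.7], [309.7, 234.8], [367.1, 297.9], [386.2, 319.0]]
start [ 0.5753 -0.056   0.1637  0.1661] 74.09411764705882
fit [ 0.5753 -0.0534  0.1665  0.164 ] 55.43921568627451 2939.0
```

Run:
```python
import cv2
from h import *
s=cv2.imread("pics/side1.png"); g=cv2.cvtColor(s,cv2.COLOR_BGR2HSV)
print("right: cols 352..372"); 
for r in range(202,222): print(r,g[r,352:373,2])
print("left: cols 330..348")
for r in range(176,196): print(r,g[r,330:349,2])
q=(.652,-.044,.164)
for y in(-.055,.055):
  t=np.linspace(0,2*np.pi,60)
  for xx,rr in((.019,.008),(.0135,.006)):
    p=proj("side",pose(np.c_[0*t+xx,y+rr*np.cos(t),.249+rr*np.sin(t)],*q)); print(y,xx,p.min(0).round(1),p.max(0).round(1))
```

```text
right: cols 352..372
202 [149 149 150 151 138 111 110 151 191 192 191 193 196 194 181 133  53  39
  37  35  34]
203 [ 23  22  23  24  32  64  95 153 194 194 194 191 184 150  77  34  39  43
  45  36  53]
204 [ 93  99 109 111 115 112 110 155 187 197 195 167 105  49  35  43  41  42
  43  42  81]
205 [157 170 194 193 189 157 141 156 166 192 185 136  78  56  36  42  44  45
  45  42  37]
206 [132 144 161 160 141 122 150 141 139 174 175 115  88 100  53  38  41  44
  41  40  39]
207 [162 161 160 161 143 116 132 137 137 164 145  94 113 134  97  56  41  41
  33  29  34]
208 [146 145 140 143 126 112 123 141 174 175 134  98 102 122 132  99  61  30
  29  31  41]
209 [ 94  91  92  89  74  83 119 176 218 204 158 160 158 133 128 112  85  57
  48  55  66]
210 [112 119 132 133 118  95 121 163 181 191 202 206 196 154 117  96  89  90
  76  78  69]
211 [130 130 130 130 109 103 120 139 153 174 173 147 142 125 115  89  59  67
  62  63  63]
212 [131 130 131 125  94  97 111 106 125 144 146 123 112 104 106  89  55  65
  64  64  64]
213 [130 131 130 132 119 106  95  90 115 132 121  70  65  90  96  79  58  67
 
[... 1884 characters left out ...]
  60  51  51  50  54  65  63  64
  65]
190 [102  98  98 134 222 209 134 110  29  35  53  51  51  51  53  66  64  64
  62]
191 [103 101  98 102 122 136 137 131  75  42  53  52  51  54  55  67  63  65
  66]
192 [103 101 102  99 105 134 145 171 162  93  49  49  53  51  56  64  65  63
  62]
193 [104 102 101 103 100 113 168 233 229 182  73  48  52  52  56  65  64  64
  64]
194 [102 104 102 102  97 109 166 222 232 227 167  76  51  53  57  64  62  63
  62]
195 [104 102 100 103 101  99 109 180 233 239 234 135  57  52  61  66  63  63
  63]
-0.055 0.019 [361.1 207.9] [364.7 214.6]
-0.055 0.0135 [359.5 209.3] [362.2 214.4]
0.055 0.019 [338.3 182. ] [341.4 188.2]
0.055 0.0135 [336.8 183.3] [339.1 188. ]
```

Stud heads appear within about 1 px of prediction, so approach the studs and then advance with force checks.

shift_gripper:
  increments:
    - {"y":0.1, "z":0.12}
    - {"x":-0.006, "y":0.25, "z":0.241}
    - {"x":-0.006, "y":0.4, "z":0.241}
    - {"x":-0.006, "y":0.45, "z":0.241}
    - {"x":-0.006, "y":0.45, "z":0.241}
    - {"x":-0.006, "y":0.45, "z":0.241}

```text
clock: 5.8
ee_pos: [0.6534, -0.0411, 0.2597]
eef_rot: [2.032, 2.396, -0.0]
ft_force: [-0.2, -1.5, -2.5]
width: 0.09
grip_force: 30.0
```

```bash
python3 go.py .6762 -.0373 .2607 .164
```

```text
t 5.8 pos [ 0.6534 -0.0411  0.2597] phi 0.164 tool z [ 0.e+00 -1.e-04 -1.e+00] j6 -0.279 F [-0.2 -1.5 -2.5] w 0.09 g 30.0
shift [ 0.      0.0232 -0.001 ] turn -0.0
```

shift_gripper:
  increments:
    - {"y":0.05}
    - {"y":0.1}
    - {"y":0.1}
    - {"y":0.1}

```text
clock: 6.2
ee_pos: [0.6633, -0.0394, 0.2596]
eef_rot: [-2.032, -2.396, 0.0]
ft_force: [-1.1, 0.0, -2.2]
width: 0.086
grip_force: 30.0
```

```bash
python3 go.py .6762 -.0373 .2607 .164
```

```text
t 6.2 pos [ 0.6633 -0.0394  0.2596] phi 0.164 tool z [-1.e-04 -0.e+00 -1.e+00] j6 -0.275 F [-1.1  0.  -2.2] w 0.086 g 30.0
shift [ 0.      0.013  -0.0011] turn -0.0
```

Scaled: -0.001 m is -0.01, 0.006 m is 0.06.

shift_gripper:
  increments:
    - {"y":0.03, "z":-0.01}
    - {"y":0.06, "z":-0.01}
    - {"y":0.06, "z":-0.01}
    - {"y":0.06, "z":-0.01}

```text
clock: 6.6
ee_pos: [0.6693, -0.0384, 0.2605]
eef_rot: [-2.032, -2.396, 0.0]
ft_force: [-0.9, 0.9, -2.1]
width: 0.086
grip_force: 30.0
```

```bash
python3 go.py .6762 -.0373 .2607 .164
```

```text
t 6.6 pos [ 0.6693 -0.0384  0.2605] phi 0.1641 tool z [-2.e-04 -0.e+00 -1.e+00] j6 -0.272 F [-0.9  0.9 -2.1] w 0.086 g 30.0
shift [-0.      0.007  -0.0002] turn 0.0001
```

shift_gripper:
  increments:
    - {"y":0.03}
    - {"y":0.05}
    - {"y":0.05}
    - {"y":0.05}

```text
clock: 7.0
ee_pos: [0.6737, -0.0377, 0.2607]
eef_rot: [-2.032, -2.395, 0.001]
ft_force: [-3.8, 0.1, -1.3]
width: 0.088
grip_force: 30.0
```

```bash
python3 go.py .6762 -.0373 .2607 .164
```

```text
t 7.0 pos [ 0.6737 -0.0377  0.2607] phi 0.1637 tool z [-1.2e-03 -1.0e-04 -1.0e+00] j6 -0.27 F [-3.8  0.1 -1.3] w 0.088 g 30.0
shift [ 0.      0.0025 -0.0001] turn -0.0003
```

shift_gripper:
  increments:
    - {"y":0.01}
    - {"y":0.02}
    - {"y":0.02}
    - {"y":0.02}

```text
clock: 7.4
ee_pos: [0.6738, -0.0377, 0.2606]
eef_rot: [-2.03, -2.392, 0.006]
ft_force: [-12.5, -1.2, 0.1]
width: 0.089
grip_force: 30.0
```

```bash
python3 go.py .6762 -.0373 .2607 .164
```

```text
t 7.4 pos [ 0.6738 -0.0377  0.2606] phi 0.1632 tool z [-5.8e-03 -4.0e-04 -1.0e+00] j6 -0.269 F [-12.5  -1.2   0.1] w 0.089 g 30.0
shift [ 0.      0.0024 -0.0001] turn -0.0008
```

Flat stiff contact at the posts (mask fits put the stand at x≈0.649, which is consistent). I'll back off to mid-play, then lower.

Scaled: 0.008 m is 0.08, 0.005 m is 0.05.

shift_gripper:
  increments:
    - {"y":-0.03}
    - {"y":-0.038}
    - {"y":-0.038, "z":0.02}
    - {"y":-0.038, "z":0.05}
    - {"y":-0.038, "z":0.08}
    - {"y":-0.038, "z":0.08}

```text
clock: 8.0
ee_pos: [0.6723, -0.0379, 0.2516]
eef_rot: [-2.031, -2.395, 0.001]
ft_force: [0.7, -0.3, -2.9]
width: 0.091
grip_force: 30.0
```

```bash
python3 go.py .6727 -.0379 .2387 .164
```

```text
t 8.0 pos [ 0.6723 -0.0379  0.2516] phi 0.1641 tool z [-1.2e-03  2.0e-04 -1.0e+00] j6 -0.271 F [ 0.7 -0.3 -2.9] w 0.091 g 30.0
shift [-0.0001  0.0004  0.0129] turn 0.0001
```

Scaled: 0.011 m is 0.11, 0.008 m is 0.08.

shift_gripper:
  increments:
    - {"z":0.04}
    - {"z":0.08}
    - {"z":0.11}
    - {"z":0.11}
    - {"z":0.11}

```text
clock: 8.5
ee_pos: [0.6723, -0.0379, 0.2415]
eef_rot: [-2.032, -2.396, 0.0]
ft_force: [0.7, -0.2, -3.0]
width: 0.088
grip_force: 30.0
```

```bash
python3 go.py .6727 -.0379 .2387 .164
```

```text
t 8.5 pos [ 0.6723 -0.0379  0.2415] phi 0.164 tool z [-3.e-04  0.e+00 -1.e+00] j6 -0.271 F [ 0.7 -0.2 -3. ] w 0.088 g 30.0
shift [-0.      0.0004  0.0028] turn 0.0
```

shift_gripper:
  increments:
    - {"z":0.02}
    - {"z":0.04}
    - {"z":0.05}
    - {"z":0.05}

```text
clock: 8.9
ee_pos: [0.6726, -0.038, 0.2385]
eef_rot: [2.031, 2.394, 0.002]
ft_force: [-1.6, 0.7, 4.9]
width: 0.088
grip_force: 30.0
```

```bash
python3 go.py .6727 -.0379 .2387 .164
```

```text
t 8.9 pos [ 0.6726 -0.038   0.2385] phi 0.164 tool z [ 2.8e-03 -3.0e-04 -1.0e+00] j6 -0.271 F [-1.6  0.7  4.9] w 0.088 g 30.0
shift [ 0.0001  0.0002 -0.0002] turn -0.0
```

Careful with the scale: shifts go in units of 100 mm and turns go in units of 0.25 rad. That gives: -0.001 m is -0.01.

shift_gripper:
  increments:
    - {"z":-0.01}
    - {"z":-0.01}
    - {"z":-0.01}
    - {"z":-0.01}
    - {"z":-0.01}
    - {"z":-0.01}
  finger_gap: 0.5

```text
clock: 9.5
ee_pos: [0.6724, -0.038, 0.2374]
eef_rot: [-2.032, -2.396, 0.0]
ft_force: [-0.0, -0.6, 0.3]
width: 0.496
grip_force: 0.0
```

shift_gripper:
  increments:
    - {"z":-0.3}
    - {"z":-0.7}
    - {"z":-1.1}
    - {"z":-1.4}
    - {"z":-1.4}

```text
clock: 10.0
ee_pos: [0.6725, -0.038, 0.3839]
eef_rot: [2.027, 2.39, 0.009]
ft_force: [-1.1, -0.2, 0.6]
width: 0.499
grip_force: 0.0
```

Run:
```python
from h import *
s=grab("side","pics/side2.png");t=grab("top","pics/top2.png")
a=cv2.resize(s[130:310,270:400],None,fx=3.2,fy=3.2,interpolation=cv2.INTER_CUBIC)
b=cv2.resize(t[120:230,240:350],None,fx=3.4,fy=3.4,interpolation=cv2.INTER_CUBIC)
H=max(a.shape[0],b.shape[0]); cv2.imwrite("pics/v2.png",np.hstack([np.pad(o,((0,H-o.shape[0]),(0,0),(0,0))) for o in(a,b)]))
```

```text
(no output)
```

View pics/v2.png

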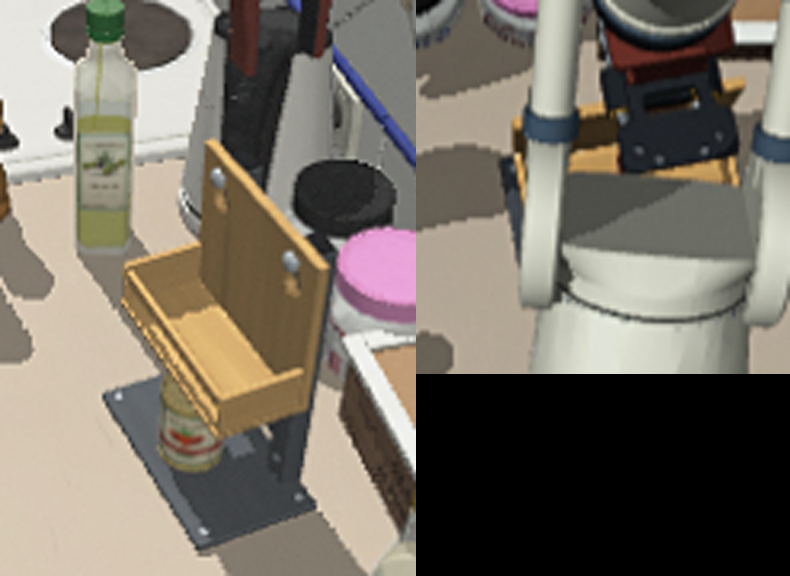

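Both heads sit at the tops of the slots (crop (217,178) and (290,262)), and the rack hangs flat. Next is jar B.

```bash
python3 go.py .4173 -.2768 .22 -1.407
```

```text
t 10.1 pos [ 0.6727 -0.038   0.378 ] phi 0.164 tool z [ 1.6e-03 -2.0e-04 -1.0e+00] j6 -0.271 F [-0.1 -0.1  0.1] w 0.503 g 0.0
shift [-0.1938 -0.2913  0.1576] turn -1.5706
```

Scaled: -0.2913 m is -2.913, -0.1938 m is -1.938, 1.571 rad is 6.284.

shift_gripper:
  increments:
    - {"x":-1.938, "y":-2.913, "z":0.6, "twist":6.284}
    - {"x":-1.938, "y":-2.913, "z":0.6, "twist":6.284}
    - {"x":-1.938, "y":-2.913, "z":0.6, "twist":6.284}
    - {"x":-1.938, "y":-2.913, "z":0.6, "twist":6.284}
    - {"x":-1.938, "y":-2.913, "z":1, "twist":6.284}
    - {"x":-1.938, "y":-2.913, "z":1.576, "twist":6.284}
    - {"x":-1.938, "y":-2.913, "z":1.576, "twist":6.284}
    - {"x":-1.938, "y":-2.913, "z":1.576, "twist":6.284}
  finger_gap: 1.0

```text
clock: 10.9
ee_pos: [0.4144, -0.2768, 0.2159]
eef_rot: [-3.03, -0.82, 0.003]
ft_force: [0.5, -0.8, -0.1]
width: 1.003
grip_force: 0.0
```

```bash
python3 go.py .4173 -.2768 .22 -1.407
```

```text
t 10.9 pos [ 0.4144 -0.2768  0.2159] phi -1.0424 tool z [-0.0027  0.002  -1.    ] j6 0.385 F [ 0.5 -0.8 -0.1] w 1.003 g 0.0
shift [ 0.0026  0.0014 -0.0041] turn 0.3646
```

Scaled: 0.3646 rad is 1.4584.

shift_gripper:
  increments:
    - {"twist":0.6}
    - {"twist":1.2}
    - {"twist":1.4584}
    - {"twist":1.4584}
    - {"twist":1.4584}

```text
clock: 11.4
ee_pos: [0.4161, -0.2763, 0.2183]
eef_rot: [-3.128, -0.27, 0.003]
ft_force: [0.3, -0.1, 0.2]
width: 1.002
grip_force: 0.0
```

```bash
python3 go.py .4173 -.2768 .079 -1.407
```

```text
t 11.4 pos [ 0.4161 -0.2763  0.2183] phi -1.3986 tool z [-0.002   0.0015 -1.    ] j6 0.744 F [ 0.3 -0.1  0.2] w 1.002 g 0.0
shift [0.0014 0.001  0.1393] turn 0.0084
```

shift_gripper:
  increments:
    - {"x":0.014, "y":0.01, "z":0.4}
    - {"x":0.014, "y":0.01, "z":0.85}
    - {"x":0.014, "y":0.01, "z":1.2}
    - {"x":0.014, "y":0.01, "z":1.393}
    - {"x":0.014, "y":0.01, "z":1.393}

```text
clock: 11.9
ee_pos: [0.4161, -0.2758, 0.0762]
eef_rot: [-3.125, -0.269, 0.009]
ft_force: [-0.0, -0.7, 0.5]
width: 1.001
grip_force: 0.0
```

shift_gripper:
  increments:
    - {}
    - {}
    - {}
    - {}
    - {}
    - {}
    - {}
    - {}
  finger_gap: 0.0

```text
clock: 12.7
ee_pos: [0.4183, -0.2776, 0.0811]
eef_rot: [3.13, 0.267, 0.001]
ft_force: [0.3, 0.5, 1.9]
width: 0.501
grip_force: 30.0
```

```bash
python3 go.py .4173 -.2768 .28 -1.407
```

```text
t 12.7 pos [ 0.4183 -0.2776  0.0811] phi -1.4006 tool z [ 5.e-04 -4.e-04 -1.e+00] j6 0.747 F [0.3 0.5 1.9] w 0.501 g 30.0
shift [-0.0008 -0.0008 -0.1989] turn 0.0064
```

shift_gripper:
  increments:
    - {"z":-0.2}
    - {"z":-0.6}
    - {"z":-1}
    - {"z":-1.4}
    - {"z":-1.8}
    - {"z":-1.99}
    - {"z":-1.99}
    - {"z":-1.99}

```text
clock: 13.5
ee_pos: [0.4181, -0.2775, 0.2786]
eef_rot: [-3.129, -0.267, 0.001]
ft_force: [0.4, 0.9, -1.9]
width: 0.501
grip_force: 30.0
```

```bash
python3 go.py .6445 -.0841 .28 -1.407
```

```text
t 13.5 pos [ 0.4181 -0.2775  0.2786] phi -1.4006 tool z [-9.e-04  7.e-04 -1.e+00] j6 0.747 F [ 0.4  0.9 -1.9] w 0.501 g 30.0
shift [ 0.2558 -0.1522 -0.0015] turn 0.0064
```

shift_gripper:
  increments:
    - {"x":0.2, "y":-0.12}
    - {"x":0.6, "y":-0.36}
    - {"x":1, "y":-0.6}
    - {"x":1.4, "y":-0.83}
    - {"x":1.8, "y":-1.07}
    - {"x":2.2, "y":-1.31}
    - {"x":2.45, "y":-1.46}
    - {"x":2.558, "y":-1.522, "z":-0.015, "twist":0.0256}

```text
clock: 14.3
ee_pos: [0.6455, -0.0814, 0.2762]
eef_rot: [-3.128, -0.261, 0.01]
ft_force: [-0.0, -0.5, -0.7]
width: 0.502
grip_force: 30.0
```

shift_gripper:
  increments:
    - {}
    - {}
    - {}

```text
clock: 14.6
ee_pos: [0.6437, -0.0849, 0.2804]
eef_rot: [-3.131, -0.256, 0.002]
ft_force: [-0.3, 0.4, -0.2]
width: 0.5
grip_force: 30.0
```

```bash
python3 go.py .6445 -.0841 .207 -1.407
```

```text
t 14.6 pos [ 0.6437 -0.0849  0.2804] phi -1.4079 tool z [-0.0014  0.     -1.    ] j6 1.224 F [-0.3  0.4 -0.2] w 0.5 g 30.0
shift [ 0.001  -0.0007  0.0734] turn -0.0009
```

Scaled: 0.069 m is 0.69, 0.067 m is 0.67.

shift_gripper:
  increments:
    - {"x":0.01, "y":-0.007, "z":0.2}
    - {"x":0.01, "y":-0.007, "z":0.4}
    - {"x":0.01, "y":-0.007, "z":0.55}
    - {"x":0.01, "y":-0.007, "z":0.63}
    - {"x":0.01, "y":-0.007, "z":0.67}
    - {"x":0.01, "y":-0.007, "z":0.69}
    - {"x":0.01, "y":-0.007, "z":0.69}

```text
clock: 15.3
ee_pos: [0.6454, -0.0835, 0.213]
eef_rot: [3.131, 0.257, 0.002]
ft_force: [0.1, -0.1, -1.4]
width: 0.501
grip_force: 30.0
```

```bash
python3 go.py .6445 -.0841 .207 -1.407
```

```text
t 15.3 pos [ 0.6454 -0.0835  0.213 ] phi -1.4073 tool z [ 1.e-03 -2.e-04 -1.e+00] j6 1.226 F [ 0.1 -0.1 -1.4] w 0.501 g 30.0
shift [-0.001   0.0004  0.006 ] turn -0.0003
```

shift_gripper:
  increments:
    - {"z":0.015}
    - {"z":0.03}
    - {"z":0.03}
    - {"z":0.03}

```text
clock: 15.7
ee_pos: [0.6454, -0.0832, 0.2093]
eef_rot: [3.131, 0.257, 0.0]
ft_force: [-0.2, 0.4, -0.9]
width: 0.505
grip_force: 30.0
```

```bash
python3 go.py .6445 -.0841 .207 -1.407
```

```text
t 15.7 pos [ 0.6454 -0.0832  0.2093] phi -1.4069 tool z [ 0. -0. -1.] j6 1.226 F [-0.2  0.4 -0.9] w 0.505 g 30.0
shift [-0.001   0.0007  0.0023] turn 0.0001
```

shift_gripper:
  increments:
    - {"z":0.01}
    - {"z":0.02}
    - {"z":0.02}
    - {"z":0.02}

```text
clock: 16.1
ee_pos: [0.6454, -0.0832, 0.2072]
eef_rot: [-3.131, -0.257, 0.0]
ft_force: [0.2, -1.7, -1.4]
width: 0.504
grip_force: 30.0
```

```bash
python3 go.py .6445 -.0841 .207 -1.407
```

```text
t 16.1 pos [ 0.6454 -0.0832  0.2072] phi -1.407 tool z [-1.e-04  1.e-04 -1.e+00] j6 1.226 F [ 0.2 -1.7 -1.4] w 0.504 g 30.0
shift [-0.001   0.0007  0.0002] turn 0.0
```

shift_gripper:
  increments:
    - {"z":0.005}
    - {"z":0.01}
    - {"z":0.01}
    - {"z":0.01}

```text
clock: 16.5
ee_pos: [0.6454, -0.0832, 0.2068]
eef_rot: [3.131, 0.257, 0.001]
ft_force: [-0.1, 0.7, 1.8]
width: 0.502
grip_force: 30.0
```

```bash
python3 go.py .6445 -.0841 .207 -1.407
```

Run:
```python
from cell import ctrl
print(ctrl.read_state()["ft_force"])
```

```text
t 16.5 pos [ 0.6454 -0.0832  0.2068] phi -1.4069 tool z [ 7.e-04 -1.e-04 -1.e+00] j6 1.226 F [-0.1  0.7  1.8] w 0.502 g 30.0
shift [-0.001   0.0007 -0.0002] turn 0.0001
[-0.08010942  0.71016185  1.80300795]
```

shift_gripper:
  increments:
    - {}
    - {}
    - {}
    - {}
  finger_gap: 0.72

```text
clock: 16.9
ee_pos: [0.6453, -0.0833, 0.206]
eef_rot: [-3.131, -0.257, 0.001]
ft_force: [0.1, -0.0, -0.4]
width: 0.719
grip_force: 0.0
```

shift_gripper:
  increments:
    - {"z":-0.1}
    - {"z":-0.3}
    - {"z":-0.6}
    - {"z":-0.9}
    - {"z":-1.2}
    - {"z":-1.2}
    - {"z":-1.2}

```text
clock: 17.6
ee_pos: [0.6457, -0.0833, 0.3273]
eef_rot: [3.13, 0.257, 0.004]
ft_force: [-0.1, -0.4, 0.6]
width: 0.715
grip_force: 0.0
```

```bash
python3 go.py .4913 .2215 .22 -.785
```

```text
t 17.6 pos [ 0.6457 -0.0833  0.3273] phi -1.407 tool z [ 2.3e-03 -4.0e-04 -1.0e+00] j6 1.226 F [-0.1 -0.4  0.6] w 0.715 g 0.0
shift [-0.1028 -0.326   0.1069] turn -0.622
```

Scaled: -0.326 m is -3.26, -0.1028 m is -1.028, -0.622 rad is -2.488.

shift_gripper:
  increments:
    - {"x":-1.028, "y":-3.26, "twist":-2.488}
    - {"x":-1.028, "y":-3.26, "twist":-2.488}
    - {"x":-1.028, "y":-3.26, "twist":-2.488}
    - {"x":-1.028, "y":-3.26, "twist":-2.488}
    - {"x":-1.028, "y":-3.26, "twist":-2.488}
    - {"x":-1.028, "y":-3.26, "twist":-2.488}
    - {"x":-1.028, "y":-3.26, "twist":-2.488}
    - {"x":-1.028, "y":-3.26, "twist":-2.488}
  finger_gap: 0.9

```text
clock: 18.4
ee_pos: [0.4881, 0.2255, 0.3247]
eef_rot: [-2.897, -1.212, 0.004]
ft_force: [-1.0, -0.5, 0.2]
width: 0.905
grip_force: 0.0
```

shift_gripper:
  increments:
    - {}
    - {}
    - {}

```text
clock: 18.7
ee_pos: [0.4914, 0.2203, 0.3255]
eef_rot: [2.903, 1.2, -0.002]
ft_force: [-0.2, 0.7, 0.5]
width: 0.895
grip_force: 0.0
```

```bash
python3 go.py .4913 .2215 .0811 -.785
```

```text
t 18.7 pos [0.4914 0.2203 0.3255] phi -0.7872 tool z [-9.e-04 -7.e-04 -1.e+00] j6 1.146 F [-0.2  0.7  0.5] w 0.895 g 0.0
shift [ 0.001  -0.0009  0.2444] turn -0.0022
```

shift_gripper:
  increments:
    - {"x":0.01, "y":-0.01, "z":0.5}
    - {"x":0.01, "y":-0.01, "z":1}
    - {"x":0.01, "y":-0.01, "z":1.45}
    - {"x":0.01, "y":-0.01, "z":1.85}
    - {"x":0.01, "y":-0.01, "z":2.2}
    - {"x":0.01, "y":-0.01, "z":2.38}
    - {"x":0.01, "y":-0.01, "z":2.444}
    - {"x":0.01, "y":-0.01, "z":2.444}

```text
clock: 19.5
ee_pos: [0.4908, 0.222, 0.081]
eef_rot: [2.903, 1.201, -0.003]
ft_force: [-1.1, 0.3, 0.0]
width: 0.901
grip_force: 0.0
```

shift_gripper:
  increments:
    - {}
    - {}
    - {}
    - {}
    - {}
    - {}
    - {}
    - {}
  finger_gap: 0.0

```text
clock: 20.3
ee_pos: [0.4911, 0.2231, 0.0823]
eef_rot: [2.902, 1.203, 0.002]
ft_force: [-0.1, -0.7, 2.7]
width: 0.5
grip_force: 30.0
```

```bash
python3 go.py .4913 .2215 .28 -.785
```

```text
t 20.3 pos [0.4911 0.2231 0.0823] phi -0.785 tool z [ 9.e-04  3.e-04 -1.e+00] j6 1.148 F [-0.1 -0.7  2.7] w 0.5 g 30.0
shift [-0.0008  0.0014 -0.1977] turn 0.0
```

Scaled: -0.198 m is -1.98, -0.18 m is -1.8.

shift_gripper:
  increments:
    - {"z":-0.2}
    - {"z":-0.6}
    - {"z":-1}
    - {"z":-1.4}
    - {"z":-1.8}
    - {"z":-1.98}
    - {"z":-1.98}
    - {"z":-1.98}

```text
clock: 21.1
ee_pos: [0.4907, 0.223, 0.2784]
eef_rot: [-2.902, -1.203, 0.003]
ft_force: [-0.3, 0.6, -2.1]
width: 0.503
grip_force: 30.0
```

```bash
python3 go.py .6321 -.0091 .28 -1.407
```

```text
t 21.1 pos [0.4907 0.223  0.2784] phi -0.7849 tool z [-1.6e-03 -5.0e-04 -1.0e+00] j6 1.148 F [-0.3  0.6 -2.1] w 0.503 g 30.0
shift [-0.0643  0.2641 -0.0017] turn 0.6221
```

shift_gripper:
  increments:
    - {"x":-0.05, "y":0.2, "twist":0.2}
    - {"x":-0.15, "y":0.6, "twist":0.6}
    - {"x":-0.25, "y":1, "twist":1}
    - {"x":-0.35, "y":1.45, "twist":1.4}
    - {"x":-0.45, "y":1.85, "twist":1.8}
    - {"x":-0.54, "y":2.2, "twist":2.2}
    - {"x":-0.61, "y":2.5, "twist":2.4}
    - {"x":-0.643, "y":2.641, "z":-0.017, "twist":2.4884}

```text
clock: 21.9
ee_pos: [0.6323, -0.0115, 0.2772]
eef_rot: [-3.131, -0.251, 0.01]
ft_force: [-0.3, 0.3, -0.5]
width: 0.502
grip_force: 30.0
```

shift_gripper:
  increments:
    - {}
    - {}
    - {}

```text
clock: 22.2
ee_pos: [0.6316, -0.0076, 0.2816]
eef_rot: [-3.13, -0.261, 0.0]
ft_force: [-0.1, 0.4, -1.8]
width: 0.499
grip_force: 30.0
```

```bash
python3 go.py .6321 -.0091 .208 -1.407
```

```text
t 22.2 pos [ 0.6316 -0.0076  0.2816] phi -1.4047 tool z [-1.e-04  4.e-04 -1.e+00] j6 1.339 F [-0.1  0.4 -1.8] w 0.499 g 30.0
shift [0.0002 0.0016 0.0736] turn 0.0023
```

Scaled: 0.07 m is 0.7, 0.067 m is 0.67.

shift_gripper:
  increments:
    - {"z":0.2}
    - {"z":0.4}
    - {"z":0.55}
    - {"z":0.63}
    - {"z":0.67}
    - {"z":0.7}
    - {"z":0.7}
    - {"z":0.7}

```text
clock: 23.0
ee_pos: [0.6324, -0.0091, 0.2124]
eef_rot: [3.131, 0.257, 0.002]
ft_force: [0.0, -0.0, -1.5]
width: 0.501
grip_force: 30.0
```

shift_gripper:
  increments:
    - {"z":0.01}
    - {"z":0.015}
    - {"z":0.015}
    - {"z":0.015}

```text
clock: 23.4
ee_pos: [0.6322, -0.0092, 0.21]
eef_rot: [3.131, 0.257, -0.0]
ft_force: [-0.1, -0.3, -1.9]
width: 0.499
grip_force: 30.0
```

```bash
python3 go.py .6321 -.0091 .208 -1.407
```

```text
t 23.4 pos [ 0.6322 -0.0092  0.21  ] phi -1.4072 tool z [-1.e-04 -0.e+00 -1.e+00] j6 1.339 F [-0.1 -0.3 -1.9] w 0.499 g 30.0
shift [-0.     -0.0001  0.002 ] turn -0.0002
```

Scaled: 0.002 m is 0.02, 0.001 m is 0.01.

shift_gripper:
  increments:
    - {"z":0.01}
    - {"z":0.02}
    - {"z":0.02}
    - {"z":0.02}

```text
clock: 23.8
ee_pos: [0.6321, -0.0091, 0.2081]
eef_rot: [3.131, 0.257, 0.0]
ft_force: [0.1, -0.4, -1.9]
width: 0.501
grip_force: 30.0
```

shift_gripper:
  increments:
    - {"z":0.005}
    - {"z":0.01}
    - {"z":0.01}
    - {"z":0.01}

```text
clock: 24.2
ee_pos: [0.6323, -0.0092, 0.2078]
eef_rot: [3.131, 0.257, 0.002]
ft_force: [0.2, 0.3, 3.7]
width: 0.502
grip_force: 30.0
```

Contact felt. I'll release, retreat upward and look.

shift_gripper:
  increments:
    - {}
    - {}
    - {}
    - {}
  finger_gap: 0.68

```text
clock: 24.6
ee_pos: [0.6321, -0.0091, 0.2065]
eef_rot: [-3.131, -0.257, 0.001]
ft_force: [-0.7, 0.6, -0.1]
width: 0.682
grip_force: 0.0
```

shift_gripper:
  increments:
    - {"z":-0.1}
    - {"z":-0.3}
    - {"z":-0.6}
    - {"z":-1}
    - {"z":-1.5}
    - {"z":-2}
    - {"z":-2}

```text
clock: 25.3
ee_pos: [0.632, -0.0091, 0.4182]
eef_rot: [3.128, 0.257, 0.026]
ft_force: [-1.4, 0.5, 1.4]
width: 0.677
grip_force: 0.0
```

Run:
```python
from h import *
s=grab("side","pics/side3.png")
cv2.imwrite("pics/v3.png",cv2.resize(s[120:320,220:400],None,fx=3,fy=3,interpolation=cv2.INTER_CUBIC))
```

```text
(no output)
```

View pics/v3.png

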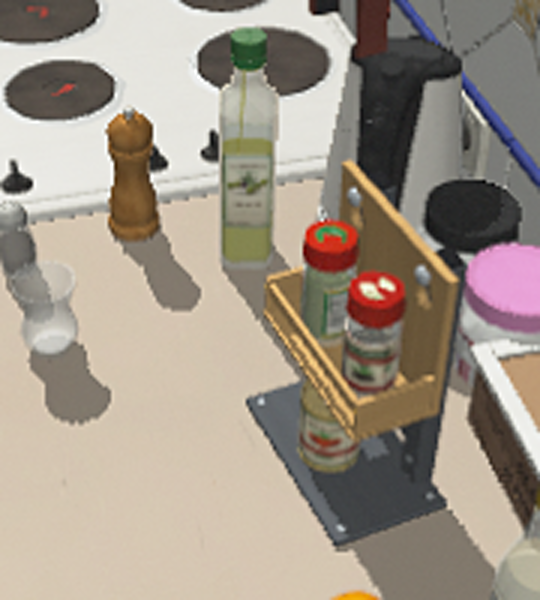

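The picture shows both jars upright side by side in the rack (caps at (330,245) and (376,298)), and the stud heads still seated. Nothing else has moved.

shift_gripper:
  increments:
    - {}
    - {}
    - {}
    - {}
    - {}

```text
clock: 25.85
ee_pos: [0.632, -0.0091, 0.4063]
eef_rot: [-3.131, -0.257, 0.002]
ft_force: [-1.1, 1.1, 0.3]
width: 0.674
grip_force: 0.0
```

```bash
python3 -c "
from cell import ctrl
print(ctrl.job_done())"
```

```text
the job is handed in; nothing more can be done
None
```

The rack hangs by both keyholes on the studs, both red-capped jars stand upright side by side in it, and I handed the job in at about 26 s; the verdict was not shown to me.

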